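# Clip down the cover of the bench switch box

## Robot

A 6-joint arm with a two-finger parallel gripper is mounted at the origin on the work surface. World frame = base frame: x ahead of the robot, y to its left, z up, the work surface at z = 0. Lengths are in mm, angles in rad, forces in N, time in s.
With the tool pointing down it reaches from about 350 to 775 mm from the base axis. Payload 7.3 kg.
Tool frame: the origin (TCP) lies between the finger pads; the fingertips stand 22 mm ahead of it and the grasp point (between the pads) lies 3 mm ahead of it; z points along the fingers, x is the direction in which the jaws open and shut, and the axes are right-handed (so a half turn about z gives the same grasp; the last joint's range is limited). The gripper opens to 92 mm and grips with 3 to 60 N. Pads are 19 mm wide; open, the fingers measure 130 mm over their backs; the gripper's body (75 mm by 190 mm) begins 47 mm behind the grasp point.
Start: joints at [-1.33, 0.342, 1.524, -0, 1.275, -0.146], TCP at [198.068, -486.226, 210.441] pointing down, gripper open.
Joint ranges: [-2.53, 2.53], [-0.77, 2.02], [0.04, 2.7], [-1, 4.14], [0.28, 2.66], [-3.11, 3.11]. Speed limits (rad/s): [2.57, 2.57, 3.14, 3.14, 3.14, 3.14].

## Interface

Orientations are given as [roll, pitch, yaw] about the fixed x, y, z axes, in that order (R = Rz(yaw) Ry(pitch) Rx(roll)).
In Python, from plant import * gives the robot as it stands. The module is installed in compiled form; this text tells all that it offers.
- The arm moves only by the shell command python3 -m handwheel 'ROWS' [OPENING]. ROWS is a JSON object of lists of equal length, an entry for each row: "translation": the shift along the world's x, y, z in units of 15 cm (1.0 is 15 cm), a list of three; "twist": the turn about the world's z in units of 90 degrees (1.0 is 90 degrees). In form: {"translation": [[tx, ty, tz], ...], "twist": [twist, ...]}. A call has exactly 8 rows; each row shifts and turns the pose as measured when the row begins; what a row does not reach is not made up. A row lasts 1/8 s, in which the tool goes at most 62.5 mm and 10.7 degrees, less where a joint would pass 70% of its speed; a pose out of reach is approached as far as the arm can. A call with a number of a shift or a turn outside -1 to 1 is refused whole. A call with a gripper value outside its range is refused whole. OPENING is the closure in counts, from 0 (fully open) to 255 (shut), set as the call begins (- or left out, the last holds). The fingers move at their own pace and stop on an object; the grip force is fixed at half the most. Time passes only in rows, so rows that do not move let the fingers close, or fill a call up. It gives the time, the measured TCP pose, the force and the opening at its end, in the units of the state.
- get_obs(): the state, without advancing time (a new reading comes with each control period).
- capture(name): name is "scene" or "top" or "wrist"; returns a dict with "img" (420x560x3 uint8, red, green, blue), "vertical_fov" (degrees; the focal length in pixels is half the picture's height over the tangent of half this angle, whatever the lens; pixels are square), "cx", "cy" (the principal point, pixels), "distortion" ([k1, k2, p1, p2, k3] as OpenCV has them; the pictures are not rectified), "world_from_camera" (4x4, takes a point from camera to world coordinates). Camera axes: x right, y up, looking along -z (the intrinsics and any distortion apply to the point x, -y, -z); pixel columns grow to the right and rows downward; lengths in mm; the calibration is good to about 2 mm. A picture is of the moment at which its call begins. There is no depth.
- close_job(): hands the job in, once; it reports no verdict.
Trained networks look in the newest picture that a camera, given by its name, has taken for a name from the list of things; names that differ only in an ending like _2 or _b are one class to them, and where a whole thing is asked for, a point or a joint stands for the part that bears it (a point fixed in the world has none). Each returns a list of dicts, best first, with "score" (0 to 1); they miss things now and then, are a little off and sometimes report something else, mostly with a low value. They report only what shows in the picture. A call takes as long as a camera call. They do not tell look-alikes from the thing itself.
- search_frame(camera, label): "position" ([x, y, z] in mm, in the coordinates of the camera as it stood for that picture, good to about 4 mm: the middle of the surface that is visible of it).
- spot_point(camera, label): "position" ([x, y, z] in mm, in the coordinates of the camera as it stood for that picture, good to about 4 mm: a listed point, or the origin of a listed thing).
The state is a dict: "time": time; "joint_positions": joint angles; "dq": joint speeds; "tau": joint torques, N m; "tool_pos": TCP position; "tcp_rot": TCP orientation; "contact_force": force on the tool from outside, world axes, zero at the start; "moment": the same for the moment, N m; "grip_width": finger opening in mm.
Only numpy, scipy, OpenCV 4.12 (cv2) and the standard library are available. Lean on these libraries where they do the work, as an engineer would, in place of code of your own. Each camera call takes 0.05 s, during which the arm holds its last target.

## Task

The springy cover of the oblong switch box, the one with the black switch block in its middle, is held at the middle but its four corners still stand up. Press down each corner (the round pads show where) until it snaps under its clip, so that all four corners stay down and the cover lies flat. The smaller square box beside it has nothing to do with this.

Things in the scene. Friction and masses are not known exactly. Their poses are not given: they have to be found in the camera images.
- corner_a (a point): far left corner of the oblong box's off-white cover (150 x 120 mm; this point +57, +32 mm from its middle, if the box is not turned): centre of the top of its press pad, 14 mm wide, 3 mm high. It is 63 mm above the bench standing up, 53 clipped; pushed below 52 (10 to 18 N) it snaps in, else it springs back; hard stop at 49.5. Clip: 25 mm outward from here, 56 mm high
- corner_b (a point): far right corner of the oblong box's off-white cover (150 x 120 mm; this point +57, -32 mm from its middle, if the box is not turned): centre of the top of its press pad, 14 mm wide, 3 mm high. It is 63 mm above the bench standing up, 53 clipped; pushed below 52 (10 to 18 N) it snaps in, else it springs back; hard stop at 49.5. Clip: 25 mm outward from here, 56 mm high
- corner_c (a point): near right corner of the oblong box's off-white cover (150 x 120 mm; this point -57, -32 mm from its middle, if the box is not turned): centre of the top of its press pad, 14 mm wide, 3 mm high. It is 63 mm above the bench standing up, 53 clipped; pushed below 52 (10 to 18 N) it snaps in, else it springs back; hard stop at 49.5. Clip: 25 mm outward from here, 56 mm high
- corner_d (a point): near left corner of the oblong box's off-white cover (150 x 120 mm; this point -57, +32 mm from its middle, if the box is not turned): centre of the top of its press pad, 14 mm wide, 3 mm high. It is 63 mm above the bench standing up, 53 clipped; pushed below 52 (10 to 18 N) it snaps in, else it springs back; hard stop at 49.5. Clip: 25 mm outward from here, 56 mm high
Things that resemble listed ones, but are neither listed nor needed, are in the scene too. Leave any blue look-alike of the part that bears corner_a alone.

How it is judged (in metres and radians):
At the end, for the whole second after the job is handed in: all four corners of the oblong box's cover are held down by their clips: the top of each corner's pad is less than 56.5 mm above the bench (53 mm when clipped, 63 mm when standing up) (height (world z) of each of corner_a, corner_b, corner_c, corner_d below 0.0565 m); the robot touches nothing.
It also fails if it takes over 35 s, if anything falls off the work surface, if the arm or the gripper's body presses on something with over 40 N, if the wrist force passes 120 N, or if a joint passes its speed limit or range.

## Working session

There is one attempt and no reset: what is moved stays moved. The work goes in short steps, Python scripts to look and compute and a shell command to move; the robot and the scene stay as the last step left them, time stands still between calls to the robot, and variables do not carry over. Pictures are saved under pics/ and viewed, and the job is handed in when it is done.

```bash
mkdir -p pics; cat > h.py <<'E'
from plant import *
import numpy as np, cv2
def snap(c,n):
    r=capture(c); cv2.imwrite(f'pics/{n}.png',r['img'][:,:,::-1]); return r
def K(r):
    h=r['img'].shape[0]; f=h/2/np.tan(np.radians(r['vertical_fov'])/2)
    return np.array([[f,0,r['cx']],[0,f,r['cy']],[0,0,1.]])
def px2w(r,px,z):
    u=cv2.undistortPoints(np.array([[px]],float),K(r),np.array(r['distortion'],float))[0,0]
    T=np.array(r['world_from_camera']); d=T[:3,:3]@np.array([u[0],-u[1],-1]); o=T[:3,3]
    return o+d*(z-o[2])/d[2]
def w2px(r,p):
    T=np.array(r['world_from_camera']); q=T[:3,:3].T@(np.array(p,float)-T[:3,3])
    return cv2.projectPoints(np.array([[q[0],-q[1],-q[2]]]),np.zeros(3),np.zeros(3),K(r),np.array(r['distortion'],float))[0].ravel()
def c2w(r,p):
    T=np.array(r['world_from_camera']); return T[:3,:3]@np.array(p)+T[:3,3]
E
python3 - <<'E'
from h import *
print(get_obs())
for c in ['scene','top']:
    r=snap(c,c+'0')
    print(c,np.round(r['world_from_camera'],2).tolist())
    for l in ['corner_a','corner_b','corner_c','corner_d']:
        for d in spot_point(c,l): 
            w=c2w(r,d['position']);print(l,round(d['score'],2),w.round(),w2px(r,w).round())
E
```

```text
{'time': 0.0, 'joint_positions': array([-1.33001927e+00,  3.42729255e-01,  1.52500943e+00, -3.97879655e-06,
        1.27536870e+00, -1.46010133e-01]), 'dq': array([-7.17708006e-05,  6.97704959e-04, -1.58609395e-03,  1.53434659e-04,
       -2.67097352e-03, -1.11658552e-03]), 'tau': array([ 1.23516391e-03, -4.31244707e+01, -2.44215649e+01,  7.17649539e-02,
        5.59275644e-02, -1.46168359e-04]), 'tool_pos': array([ 197.95128572, -485.79865367,  209.74422508]), 'tcp_rot': array([-3.14137604e+00,  1.49916852e-03, -1.18400782e+00]), 'contact_force': array([ 0.25163154, -0.26886449, -0.33859417]), 'moment': array([-0.01246411, -0.01024782, -0.04258503]), 'grip_width': 92.23414185324914}
scene [[-0.51, -0.49, 0.71, 1124.71], [0.86, -0.3, 0.42, 369.49], [0.0, 0.82, 0.57, 581.22], [0.0, 0.0, 0.0, 1.0]]
corner_a 0.9 [564. 200.  63.] [374. 283.]
corner_a 0.84 [ 281. -187.   63.] [258. 144.]
corner_a 0.78 [ 316. -242.   64.] [227. 143.]
corner_a 0.66 [534. 254.  64.] [416. 284.]
corner_a 0.66 [475. 148.  64.] [366. 240.]
corner_a 0.66 [ 373. -121.   60.] [260. 171.]
corner_a 0.64 [440. 205.  
[... 1777 characters left out ...]
0.97 [442. 207.  59.] [149. 251.]
corner_c 0.91 [ 377. -123.   62.] [339. 293.]
corner_c 0.86 [472. 150.  64.] [182. 234.]
corner_c 0.79 [ 404. -174.   62.] [369. 278.]
corner_c 0.74 [569. 196.  67.] [159. 178.]
corner_c 0.64 [ 282. -187.   68.] [377. 352.]
corner_c 0.62 [536. 260.  63.] [123. 196.]
corner_c 0.6 [ 318. -235.   65.] [405. 330.]
corner_d 0.97 [442. 207.  59.] [149. 251.]
corner_d 0.91 [ 377. -123.   62.] [339. 293.]
corner_d 0.86 [472. 150.  64.] [182. 234.]
corner_d 0.79 [ 404. -174.   62.] [369. 278.]
corner_d 0.74 [569. 196.  67.] [159. 178.]
corner_d 0.64 [ 282. -187.   68.] [377. 352.]
corner_d 0.62 [536. 260.  63.] [123. 196.]
corner_d 0.6 [ 318. -235.   65.] [405. 330.]
```

View pics/scene0.png

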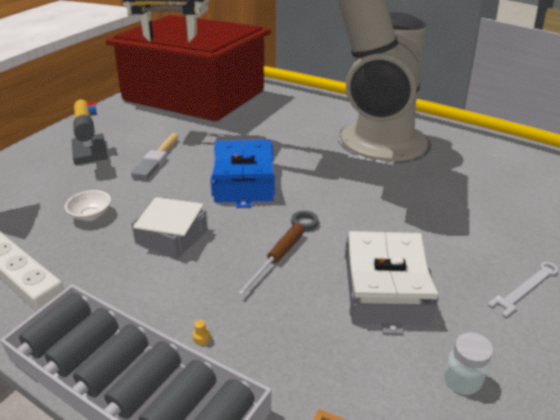

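View pics/top0.png

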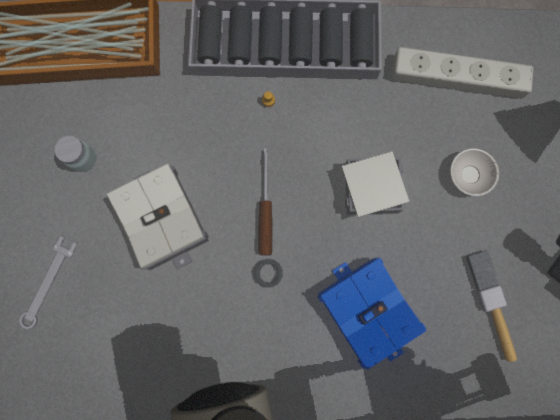

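```bash
python3 -c "
import cv2
a=cv2.imread('pics/top0.png')
cv2.imwrite('pics/cropA.png',cv2.resize(a[150:290,95:225],None,fx=4,fy=4,interpolation=3))
cv2.imwrite('pics/cropB.png',cv2.resize(a[250:390,310:440],None,fx=4,fy=4,interpolation=3))"
```

```text
(no output)
```

View pics/cropA.png

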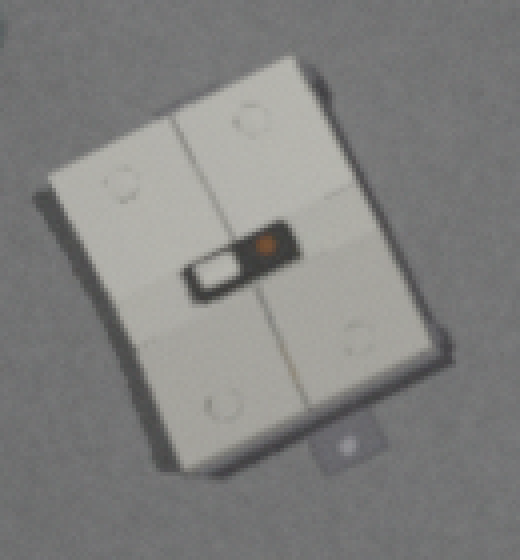

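View pics/cropB.png

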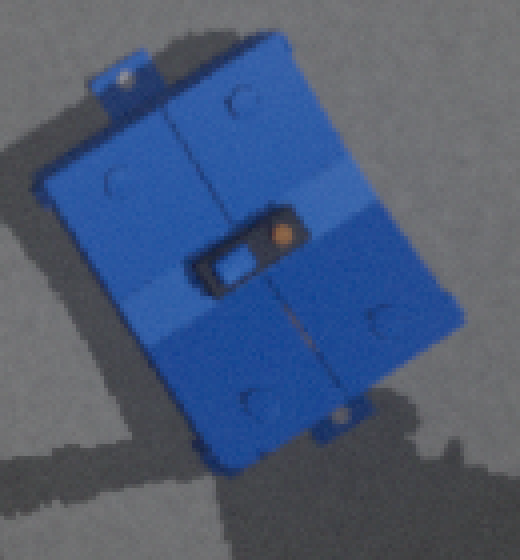

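The off-white oblong box (top 155,216; black switch block in the middle) is the target. The candidates that look like it are the blue look-alike (top 372,313), which must be left alone, and the plain square box (375,184), which has no pads. The close crop shows the off-white cover with four pads, turned by about 25°.

```bash
python3 - <<'E'
from h import *
r=capture('top'); s=capture('scene')
L=np.array([[57,32],[57,-32],[-57,-32],[-57,32]],float)
px=np.array([[122,183],[252,119],[360,338],[223,404]])/4+[95,150]
W=np.array([px2w(r,p,63)[:2] for p in px])
def fit(W):
    A=L[:,0]+1j*L[:,1];B=W[:,0]+1j*W[:,1];c=B.mean();t=np.angle((B-c)@A.conj());return c,t,c+A*np.exp(1j*t)
c,t,F=fit(W);print('top',W.round(1).tolist(),np.round(c,1),np.degrees(t),t,np.round(F,1))
for l,f in zip('abcd',F): print(l,w2px(s,[f.real,f.imag,63]).round(1))
# networks in scene
N=np.array([[534,254],[564,200],[475,148],[440,205]],float)
c2,t2,F2=fit(np.array([[534,254],[564,200],[475,148],[440,205]],float));print('scene net',np.round(c2,1),t2)
a=s['img'][210:320,330:450,::-1];cv2.imwrite('pics/cropS.png',cv2.resize(a,None,fx=5,fy=5,interpolation=3))
E
```

```text
top [[537.4, 254.5], [567.4, 198.4], [471.4, 145.4], [441.2, 203.6]] (504.4+200.5j) 28.24734684412087 0.4930092073827386 [539.4+255.6j 569.7+199.3j 469.3+145.3j 439. +201.7j]
a [416.  286.4]
b [372.7 285.4]
c [366.  237.9]
d [404.8 239. ]
scene net (503.2+201.8j) 0.510843215183507
```

View pics/cropS.png

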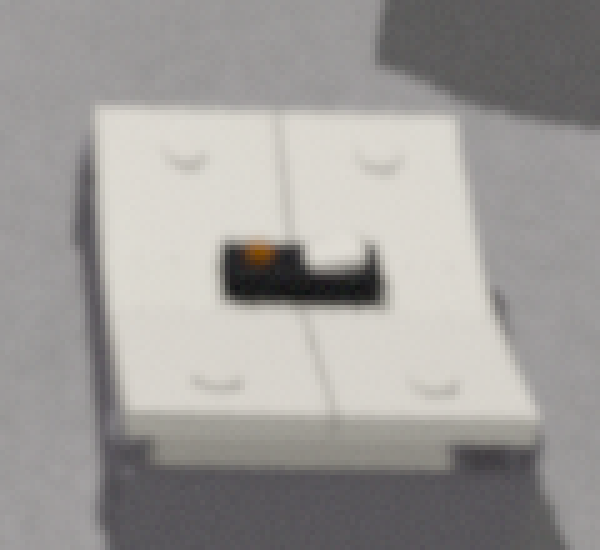

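The blue look-alike's position has been ruled out, and both cameras put the corners at about a(537,254), b(567,199), c(471,146) and d(441,203). I'll close the gripper and use its tip, with the jaw axis along the box's short side (yaw about -62°).

```bash
python3 -m handwheel '{"translation":[[0.21,0.28,0],[0.21,0.28,0],[0.21,0.28,0],[0.21,0.28,0],[0.21,0.28,0],[0.21,0.28,0],[0.21,0.28,0],[0.21,0.28,0]],"twist":[0.06,0,0,0,0,0,0,0]}' 255
```

```text
time: 1.6
tool_pos: [454.8, -142.8, 211.2]
tcp_rot: [-3.14, -0.005, -1.095]
contact_force: [0.7, 0.4, -0.3]
grip_width: 16.1
```

```bash
python3 -m handwheel '{"translation":[[0.013,0.24,-0.05],[0.013,0.24,-0.05],[0.013,0.24,-0.05],[0.013,0.24,-0.05],[0.013,0.24,-0.05],[0.013,0.24,-0.05],[0.013,0.24,-0.05],[0.013,0.24,-0.05]],"twist":[0,0,0,0,0,0,0,0]}'; python3 - <<'E'
from h import *
r=snap('wrist','w1'); o=get_obs(); print(o['tool_pos'],o['tcp_rot'])
for l in spot_point('wrist','corner_a'): w=c2w(r,l['position']); print(round(l['score'],2),w.round(1),w2px(r,w).round())
E
```

```text
time: 2.6
tool_pos: [473.0, 155.8, 150.7]
tcp_rot: [-3.136, -0.008, -1.092]
contact_force: [0.5, 0.1, 0.5]
grip_width: 0.5
[472.47636172 159.30709015 149.7939653 ] [-3.13601342 -0.00527058 -1.09079696]
0.9 [468.6 144.4  62.5] [289. 215.]
0.89 [535.5 257.1  66.4] [198.  77.]
0.73 [ 370.8 -126.2   65.5] [475. 409.]
0.72 [570.7 197.3  65.2] [290.  72.]
0.65 [444.2 203.   64.9] [215. 210.]
```

View pics/w1.png

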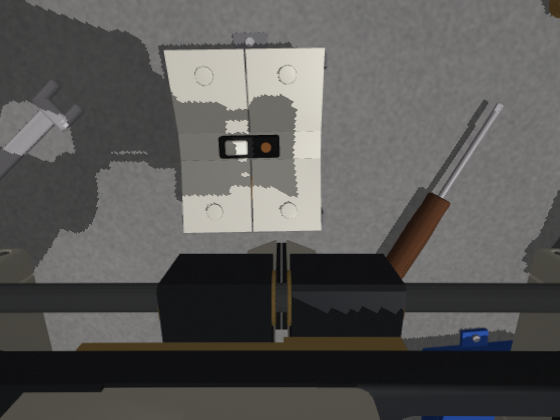

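The wrist view shows four pads on the off-white cover at (204,76), (288,75), (289,211) and (215,212), and the closed fingers below it.

```bash
python3 - <<'E'
from h import *
r=capture('wrist')
for p in [(204,76),(288,75),(289,211),(215,212)]: print(px2w(r,p,63).round(1))
print(get_obs()['tool_pos'])
E
```

```text
[537.  255.9  63. ]
[567.5 199.4  63. ]
[471.7 147.6  63. ]
[441.5 203.6  63. ]
[472.54667001 155.77260619 150.38319242]
```

```bash
python3 -m handwheel '{"translation":[[-0.003,-0.055,-0.1],[0,0,-0.1],[0,0,-0.1],[0,0,-0.06],[0,0,-0.05],[0,0,-0.04],[0,0,-0.03],[0,0,-0.02]],"twist":[0,0,0,0,0,0,0,0]}'
```

```text
time: 3.75
tool_pos: [474.2, 143.1, 75.3]
tcp_rot: [-3.133, -0.01, -1.092]
contact_force: [0.1, -0.3, -0.4]
grip_width: 0.4
```

```bash
python3 - <<'E'
from h import *
o=get_obs(); print(o['tool_pos'],o['contact_force'],o['grip_width'])
snap('wrist','w2')
s=snap('scene','s2'); cv2.imwrite('pics/s2c.png',cv2.resize(s['img'][180:320,320:460,::-1],None,fx=4,fy=4,interpolation=3))
E
```

```text
[474.16034128 143.05926634  75.33099281] [ 0.1139826  -0.30062812 -0.38650904] 0.37107525963638566
```

View pics/w2.png

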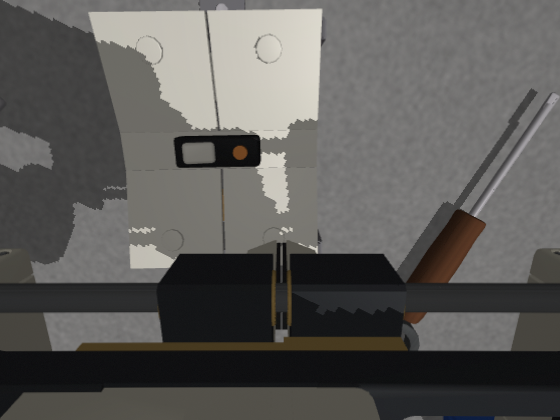

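View pics/s2c.png

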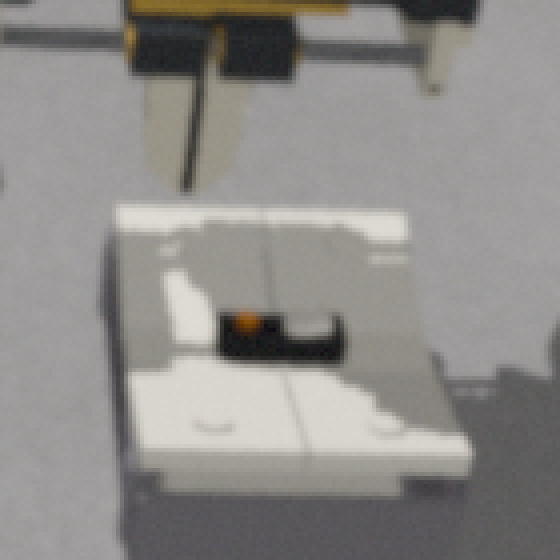

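```bash
python3 - <<'E'
from h import *
s=capture('scene'); o=get_obs(); print(o['time'],o['tool_pos'],o['joint_positions'],o['tcp_rot'],o['contact_force'])
for z in [53,63,75,80,90,100]: print(z,w2px(s,[474,143,z]), w2px(s,[471.5,147,z]))
w=capture('wrist'); print(w['world_from_camera'].round(2) if hasattr(w['world_from_camera'],'round') else w['world_from_camera'])
t=capture('top');a=t['img'][150:290,95:225,::-1];cv2.imwrite('pics/t2.png',cv2.resize(a,None,fx=4,fy=4,interpolation=3))
E
```

```text
3.9 [474.04878671 143.11087111  75.45063792] [ 0.14308036  0.44067585  1.79552858 -0.00900437  0.89409881  1.24073417] [-3.13322691 -0.01035354 -1.09209799] [-0.33470436 -0.12912169  0.01699155]
53 [362.96764538 243.83838088] [365.81102639 243.80535046]
63 [363.5691753  238.99476925] [366.43147387 238.96351044]
75 [364.29831085 233.09368243] [367.18351873 233.06465054]
80 [364.60446781 230.60596788] [367.49928799 230.57789754]
90 [365.22092708 225.57886669] [368.13508908 225.55278094]
100 [365.84290645 220.48210274] [368.77656562 220.45808631]
[[ 4.6000e-01  8.5000e-01  2.4000e-01  5.4071e+02]
 [-8.9000e-01  4.4000e-01  1.4000e-01  1.7902e+02]
 [ 1.0000e-02 -2.8000e-01  9.6000e-01  2.5108e+02]
 [ 0.0000e+00  0.0000e+00  0.0000e+00  1.0000e+00]]
```

View pics/t2.png

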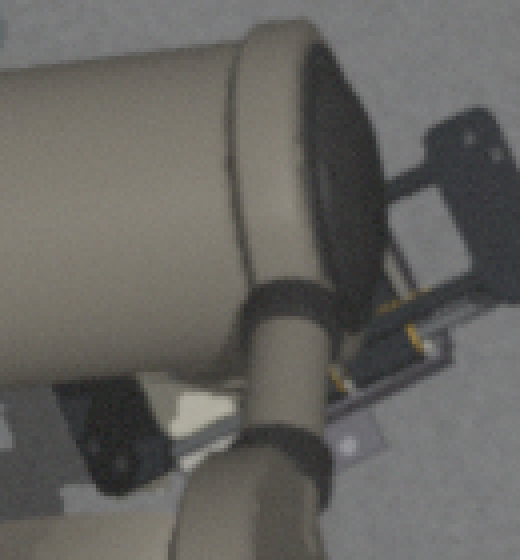

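```bash
python3 - <<'E'
from h import *
s=capture('scene'); w=capture('wrist')
for z in [43,53,63,75,86,95,110]: print(z,px2w(s,(366,227.5),z).round(1),px2w(w,(282,243),z).round(1))
print('pad',px2w(w,(275,237),63),px2w(w,(268,49),63),px2w(w,(149,50),63))
E
python3 -c "
import cv2
a=cv2.imread('pics/w2.png');cv2.imwrite('pics/w2c.png',cv2.resize(a[200:350,200:360],None,fx=4,fy=4))"
```

```text
43 [416.3 124.8  43. ] [464.8 136.1  43. ]
53 [429.5 129.3  53. ] [468.4 138.2  53. ]
63 [442.6 133.9  63. ] [472.1 140.3  63. ]
75 [458.4 139.3  75. ] [476.5 142.7  75. ]
86 [472.9 144.3  86. ] [480.5 145.   86. ]
95 [484.7 148.4  95. ] [483.7 146.8  95. ]
110 [504.5 155.2 110. ] [489.2 149.9 110. ]
pad [473.67504544 146.07481718  63.        ] [568.21276372 198.72398407  63.        ] [538.27238066 254.86491745  63.        ]
```

View pics/w2c.png

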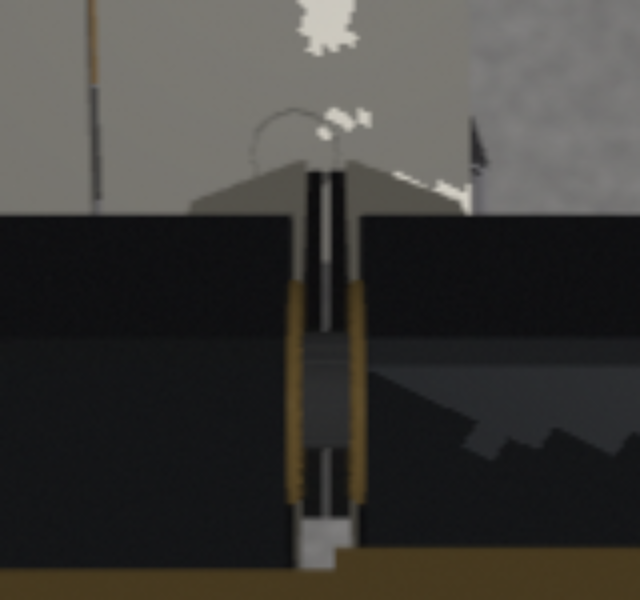

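Both views put the closed fingertip at about z≈85–90, not the 53 that the TCP offset implies, and the force is zero. It isn't touching yet, so I'll descend in small steps and watch the force.

```bash
python3 -m handwheel '{"translation":[[-0.017,0.027,0],[0,0,-0.01],[0,0,-0.01],[0,0,-0.01],[0,0,-0.01],[0,0,-0.01],[0,0,0],[0,0,0]],"twist":[0,0,0,0,0,0,0,0]}'; python3 - <<'E'
from h import *
print(get_obs()['tool_pos'],get_obs()['contact_force'])
s=snap('scene','s3'); cv2.imwrite('pics/s3c.png',cv2.resize(s['img'][180:300,320:460,::-1],None,fx=5,fy=5,interpolation=3))
E
```

```text
time: 5.1
tool_pos: [471.5, 147.5, 67.7]
tcp_rot: [-3.133, -0.011, -1.092]
contact_force: [-0.4, -1.4, 0.0]
grip_width: 0.4
[471.5201957  147.46347569  67.74154164] [-0.35441865 -1.42643596  0.03815009]
```

View pics/s3c.png

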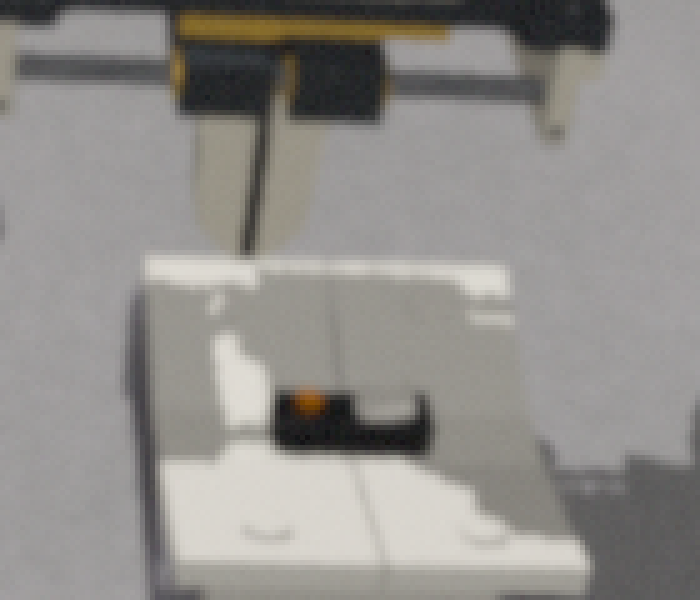

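```bash
python3 -m handwheel '{"translation":[[0,0,-0.015],[0,0,-0.015],[0,0,-0.015],[0,0,-0.015],[0,0,-0.015],[0,0,-0.01],[0,0,0],[0,0,0]],"twist":[0,0,0,0,0,0,0,0]}'; python3 - <<'E'
from h import *
print(get_obs()['tool_pos'],get_obs()['contact_force'],get_obs()['moment'])
s=snap('scene','s4'); cv2.imwrite('pics/s4c.png',cv2.resize(s['img'][180:300,320:460,::-1],None,fx=5,fy=5,interpolation=3))
E
```

```text
time: 6.15
tool_pos: [471.5, 147.5, 54.0]
tcp_rot: [-3.133, -0.011, -1.092]
contact_force: [-0.3, -0.2, 0.7]
grip_width: 0.3
[471.48316677 147.50135404  54.01500783] [-0.33466871 -0.22822057  0.65732412] [-0.02535716  0.04412742  0.00793466]
```

View pics/s4c.png

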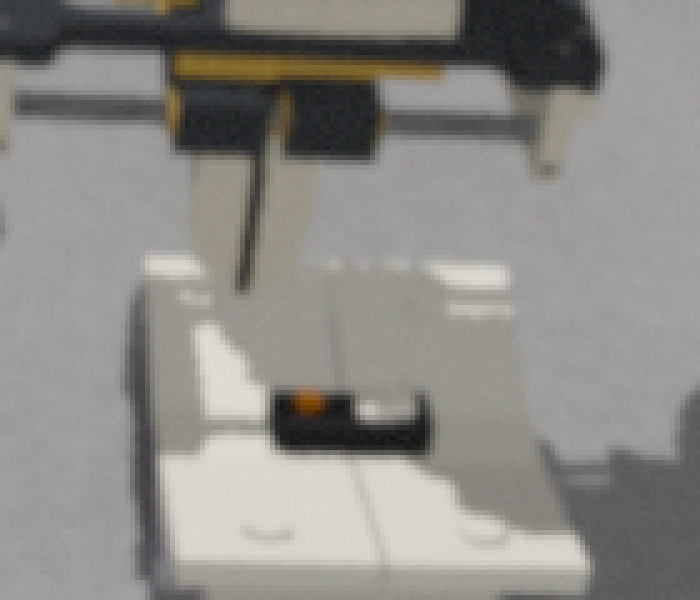

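The fingertip is now just above pad c (row 238, tip z≈64 at TCP 54).

```bash
python3 -m handwheel '{"translation":[[0,0,-0.01],[0,0,-0.01],[0,0,-0.01],[0,0,-0.01],[0,0,-0.01],[0,0,0],[0,0,0],[0,0,0]],"twist":[0,0,0,0,0,0,0,0]}'; python3 - <<'E'
from h import *
print(get_obs()['tool_pos'],get_obs()['contact_force'],get_obs()['moment'])
E
```

```text
time: 7.2
tool_pos: [471.4, 147.4, 46.2]
tcp_rot: [-3.133, -0.011, -1.092]
contact_force: [-0.5, 0.1, 0.3]
grip_width: 0.5
[471.39385573 147.40193514  46.22978631] [-0.48022173  0.05112642  0.34873837] [-0.12356411  0.10883223 -0.04294708]
```

```bash
python3 - <<'E'
from h import *
s=snap('scene','s5'); a=cv2.resize(s['img'][180:300,330:430,::-1],None,fx=4,fy=4,interpolation=3)
w=snap('wrist','w5'); b=cv2.resize(w['img'][150:320,180:380,::-1],None,fx=2,fy=2)
h=max(a.shape[0],b.shape[0]); o=np.zeros((h,800,3),np.uint8);o[:a.shape[0],:400]=a;o[:b.shape[0],400:]=b
cv2.imwrite('pics/c5.png',o)
E
```

```text
(no output)
```

View pics/c5.png

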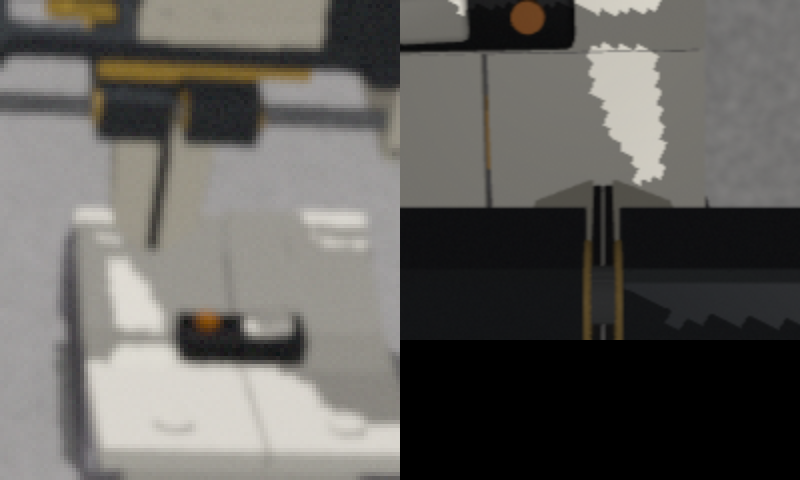

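```bash
python3 -m handwheel '{"translation":[[0,0,-0.01],[0,0,-0.01],[0,0,-0.01],[0,0,0],[0,0,0],[0,0,0],[0,0,0],[0,0,0]],"twist":[0,0,0,0,0,0,0,0]}'; python3 - <<'E'
from h import *
print(get_obs()['tool_pos'],get_obs()['contact_force'],get_obs()['moment'])
s=snap('scene','s6'); a=cv2.resize(s['img'][180:300,330:430,::-1],None,fx=4,fy=4,interpolation=3)
w=snap('wrist','w6'); b=cv2.resize(w['img'][150:320,180:380,::-1],None,fx=2,fy=2)
h=max(a.shape[0],b.shape[0]); o=np.zeros((h,800,3),np.uint8);o[:a.shape[0],:400]=a;o[:b.shape[0],400:]=b
cv2.imwrite('pics/c6.png',o)
E
```

```text
time: 8.3
tool_pos: [470.6, 147.1, 43.0]
tcp_rot: [-3.134, -0.011, -1.092]
contact_force: [-0.9, -0.2, 3.6]
grip_width: 0.1
[470.63767509 147.12311221  43.02487738] [-0.87137512 -0.23856526  3.61647716] [-0.0929086   0.2651104   0.03714082]
```

View pics/c6.png

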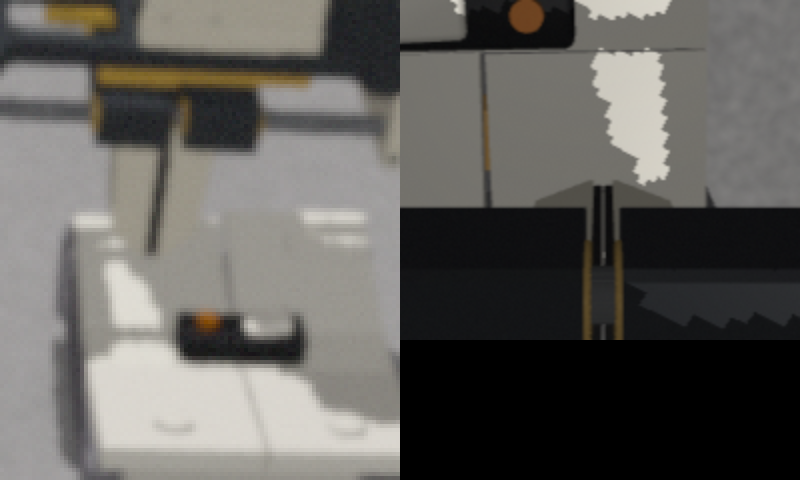

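Contact began at TCP z≈45 (pad at 63 mm), so the snap should come near TCP 34.

```bash
python3 -m handwheel '{"translation":[[0.004,0,-0.015],[0,0,-0.015],[0,0,-0.015],[0,0,-0.015],[0,0,-0.01],[0,0,-0.01],[0,0,0],[0,0,0]],"twist":[0,0,0,0,0,0,0,0]}'
```

```text
time: 9.4
tool_pos: [470.3, 146.4, 33.7]
tcp_rot: [-3.135, -0.012, -1.091]
contact_force: [-2.2, -1.3, 6.1]
grip_width: 0.6
```

```bash
python3 -m handwheel '{"translation":[[0.005,0.003,-0.015],[0,0,-0.01],[0,0,-0.01],[0,0,-0.01],[0,0,-0.005],[0,0,0],[0,0,0],[0,0,0]],"twist":[0,0,0,0,0,0,0,0]}'
```

```text
time: 10.4
tool_pos: [470.2, 146.4, 33.9]
tcp_rot: [-3.134, -0.013, -1.09]
contact_force: [-1.5, -1.9, 3.8]
grip_width: 0.3
```

```bash
python3 -m handwheel '{"translation":[[0,0,0.12],[0,0,0.12],[0.16,0.088,0],[0.16,0.088,0],[0.16,0.088,0],[0.16,0.088,0],[0,0,0],[0,0,0]],"twist":[0,0,0,0,0,0,0,0]}'; python3 - <<'E'
from h import *
print(get_obs()['tool_pos'],get_obs()['contact_force'])
s=snap('scene','s7'); a=cv2.resize(s['img'][180:310,330:450,::-1],None,fx=4,fy=4,interpolation=3)
cv2.imwrite('pics/c7.png',a)
E
```

```text
time: 11.4
tool_pos: [569.6, 201.6, 67.2]
tcp_rot: [-3.133, -0.012, -1.091]
contact_force: [0.2, -0.6, -0.0]
grip_width: 0.5
[569.60144288 201.588937    67.15598129] [ 0.21562172 -0.57533649 -0.04819764]
```

View pics/c7.png

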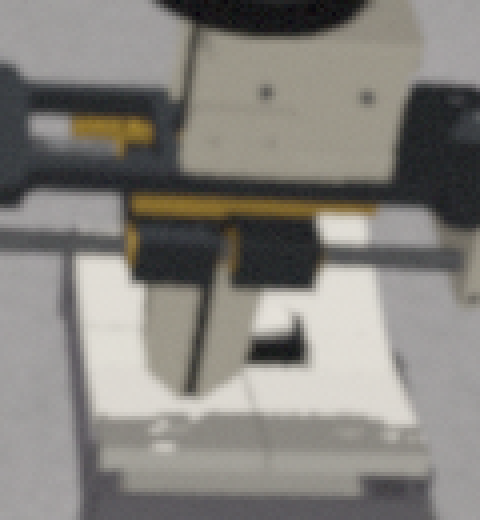

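```bash
python3 -m handwheel '{"translation":[[-0.017,-0.017,-0.04],[0,0,-0.05],[0,0,-0.04],[0,0,-0.025],[0,0,-0.025],[0,0,-0.02],[0,0,-0.02],[0,0,-0.015]],"twist":[0,0,0,0,0,0,0,0]}'; python3 -m handwheel '{"translation":[[0,0,-0.01],[0,0,-0.01],[0,0,-0.01],[0,0,-0.01],[0,0,-0.01],[0,0,0.1],[0,0,0.12],[0,0,0]],"twist":[0,0,0,0,0,0,0,0]}'; python3 - <<'E'
from h import *
s=snap('scene','s8'); a=cv2.resize(s['img'][180:310,330:450,::-1],None,fx=4,fy=4,interpolation=3)
cv2.imwrite('pics/c8.png',a)
E
```

```text
time: 12.45
tool_pos: [568.1, 199.3, 33.5]
tcp_rot: [-3.126, -0.013, -1.092]
contact_force: [-1.8, 0.9, 9.6]
grip_width: 0.3
time: 13.45
tool_pos: [567.7, 199.1, 66.4]
tcp_rot: [-3.125, -0.014, -1.091]
contact_force: [1.4, 0.5, -0.1]
grip_width: 0.2
```

View pics/c8.png

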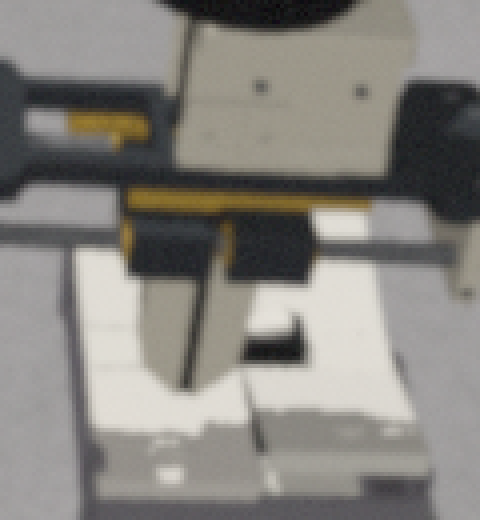

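Corner b is clearly down, with a step visible at the seam. Next is corner a.

```bash
python3 -m handwheel '{"translation":[[-0.1,0.18,0],[-0.1,0.18,0],[0,0.01,0],[0,0,0],[0,0,0],[0,0,0],[0,0,0],[0,0,0]],"twist":[0,0,0,0,0,0,0,0]}'
```

```text
time: 14.5
tool_pos: [535.8, 251.8, 60.8]
tcp_rot: [-3.133, -0.013, -1.095]
contact_force: [-0.6, 0.9, -0.6]
grip_width: 0.1
```

```bash
python3 -m handwheel '{"translation":[[0.008,0.02,0],[0,0,-0.05],[0,0,-0.04],[0,0,-0.025],[0,0,-0.025],[0,0,-0.02],[0,0,-0.02],[0,0,-0.015]],"twist":[0,0,0,0,0,0,0,0]}'; python3 -m handwheel '{"translation":[[0,0,-0.01],[0,0,-0.01],[0,0,-0.01],[0,0,-0.01],[0,0,-0.01],[0,0,0.1],[0,0,0.12],[0,0,0]],"twist":[0,0,0,0,0,0,0,0]}'; python3 - <<'E'
from h import *
s=snap('scene','s9'); a=cv2.resize(s['img'][180:310,330:450,::-1],None,fx=4,fy=4,interpolation=3)
cv2.imwrite('pics/c9.png',a)
E
```

```text
time: 15.5
tool_pos: [540.2, 256.3, 33.4]
tcp_rot: [-3.125, -0.014, -1.095]
contact_force: [-0.9, -0.6, 9.9]
grip_width: 0.4
time: 16.5
tool_pos: [539.6, 255.9, 66.2]
tcp_rot: [-3.124, -0.015, -1.094]
contact_force: [0.6, 0.1, -0.1]
grip_width: 0.4
```

View pics/c9.png

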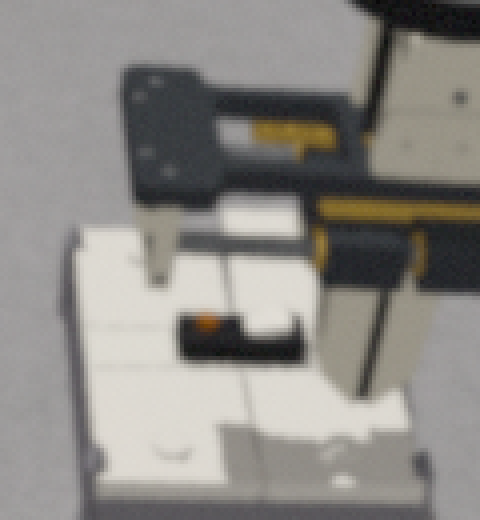

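Corners a, b and c are down. Next is corner d.

```bash
python3 -m handwheel '{"translation":[[-0.163,-0.087,0.01],[-0.163,-0.087,0.01],[-0.163,-0.087,0.01],[-0.163,-0.087,0],[0,0,0],[0,0,0],[0,0,0],[0,0,0]],"twist":[0,0,0,0,0,0,0,0]}'
```

```text
time: 17.55
tool_pos: [437.2, 201.7, 63.7]
tcp_rot: [-3.134, -0.014, -1.094]
contact_force: [-0.1, 0.8, 0.1]
grip_width: 0.6
```

```bash
python3 -m handwheel '{"translation":[[0.028,0.012,-0.02],[0,0,-0.05],[0,0,-0.04],[0,0,-0.025],[0,0,-0.025],[0,0,-0.02],[0,0,-0.02],[0,0,-0.015]],"twist":[0,0,0,0,0,0,0,0]}'; python3 -m handwheel '{"translation":[[0,0,-0.01],[0,0,-0.01],[0,0,-0.01],[0,0,-0.01],[0,0,-0.01],[0,0,0.12],[0,0,0.2],[0,0,0.2]],"twist":[0,0,0,0,0,0,0,0]}'; python3 -m handwheel '{"translation":[[0,-0.3,0.2],[0,-0.3,0.1],[0,-0.4,0],[0,-0.4,0],[0,-0.4,0],[0,-0.2,0],[0,0,0],[0,0,0]],"twist":[0,0,0,0,0,0,0,0]}'; python3 - <<'E'
from h import *
s=snap('scene','s10'); a=cv2.resize(s['img'][210:320,340:440,::-1],None,fx=4,fy=4,interpolation=3)
t=snap('top','t10'); b=cv2.resize(t['img'][150:290,95:195,::-1],None,fx=4,fy=4,interpolation=3)
o=np.zeros((560,800,3),np.uint8);o[:440,:400]=a;o[:,400:]=b
cv2.imwrite('pics/c10.png',o)
for c,r in [('scene',s),('top',t)]:
  for d in spot_point(c,'corner_a'):
    w=c2w(r,d['position']); print(c,round(d['score'],2),w.round(1))
E
```

```text
time: 18.55
tool_pos: [441.1, 203.5, 31.7]
tcp_rot: [-3.136, -0.014, -1.094]
contact_force: [-8.9, -2.8, 30.8]
grip_width: 0.6
time: 19.55
tool_pos: [440.3, 203.1, 110.2]
tcp_rot: [-3.134, -0.015, -1.093]
contact_force: [0.2, 0.6, 0.4]
grip_width: 0.6
time: 20.55
tool_pos: [442.3, -105.0, 157.3]
tcp_rot: [-3.125, -0.02, -1.091]
contact_force: [0.2, 0.3, 0.2]
grip_width: 0.4
scene 0.98 [440.  203.   56.5]
scene 0.96 [471.4 143.5  52.7]
scene 0.94 [566.7 199.8  51.1]
scene 0.94 [ 373.3 -124.9   60.4]
scene 0.86 [ 404.9 -176.5   63.8]
scene 0.83 [ 317.4 -242.6   68.4]
scene 0.75 [538.4 255.3  55.4]
scene 0.64 [ 282.2 -183.6   62.7]
top 0.93 [471.1 146.2  56.9]
top 0.88 [ 406.7 -174.9   63.4]
top 0.83 [439.7 203.8  52.6]
top 0.77 [ 322.6 -234.    66.2]
top 0.75 [570.2 200.6  57. ]
top 0.73 [ 374.4 -123.5   62.2]
top 0.64 [ 283.9 -186.7   65.2]
top 0.59 [536.8 256.6  49.2]
```

View pics/c10.png

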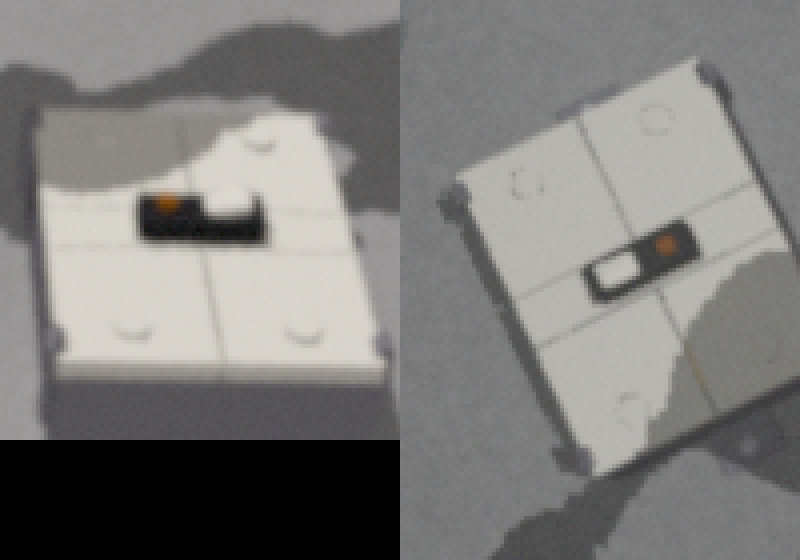

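All four corners sit flat in both views. The back edge dropped about 5 px (≈10 mm) on both sides, and the clips are visible above the cover. I'll open the fingers slightly so they aren't touching each other, then hand in.

```bash
python3 -m handwheel '{"translation":[[0,0,0.1],[0,0,0.1],[0,0,0.1],[0,0,0],[0,0,0],[0,0,0],[0,0,0],[0,0,0]],"twist":[0,0,0,0,0,0,0,0]}' 150; python3 - <<'E'
from plant import *
close_job(); o=get_obs(); print(o['time'],o['contact_force'])
E
```

```text
time: 21.75
tool_pos: [441.8, -99.6, 201.7]
tcp_rot: [-3.127, -0.017, -1.081]
contact_force: [-0.5, -0.2, 0.5]
grip_width: 38.0
the job is handed in; nothing more can be done
the job is handed in; nothing more can be done
```

I pressed all four corners of the off-white oblong cover down in the order c, b, a, d, using the closed fingertips. I then pulled the arm clear, opened the fingers slightly and handed in at about 21.8 s. I did not press on the blue look-alike or the square box.

**Last checks:** In the last scene and top pictures the cover lies flat and the clips show over its edges. The back edge dropped about 10 mm, which matches the difference between standing and clipped. The networks put the pads at 49 to 57 mm, against about 63 mm standing. A few single readings (56.5, 56.9 and 57.0 mm) sit at or slightly over the 56.5 mm limit. That is within their 4 mm error, and the other camera gave 51 to 53 mm for the same three corners. After retreating, the wrist force was about zero.

**Disagreements:**
- **Fingertip height:** The closed fingertips touched the pads at a TCP height of about 46 mm. From the stated 22 mm offset it should have been about 85 mm. I went by the pictures and the force instead of the offset.
- **Press force:** The wrist read 4 to 10 N at the end of the presses on c, b and a, and 31 N on d. The 31 N probably came from reaching the hard stop; it is below the 40 N and 120 N limits.

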